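# Lock the light base into an upside-down lantern

## Robot

A 7-joint arm with a two-finger parallel gripper is mounted at the origin on the work surface. World frame = base frame: x ahead of the robot, y to its left, z up, the work surface at z = 0. Lengths are in m, angles in rad, forces in N, time in s.
With the tool pointing down it reaches from about 0.35 to 0.9 m from the base axis. Payload 8.1 kg.
Tool frame: the origin (TCP) lies at the very end of the fingers, on their centre line; the grasp point (between the pads) lies 19 mm behind it; z points along the fingers, y is the line along which they close (so a half turn about z gives the same grasp; the last joint's range is limited). The gripper opens to 92 mm and grips with 3 to 60 N. Pads are 19 mm wide; open, the fingers measure 130 mm over their backs; the gripper's body (75 mm by 190 mm) begins 47 mm behind the grasp point.
Start: joints at [-1.355, 0.434, 0.025, 1.573, -0.012, 1.134, -0.075], TCP at [0.196, 0.594, 0.227] pointing down, gripper open.
Joint ranges: [-2.62, 2.62], [-0.44, 2.09], [-1.27, 1.32], [0.08, 2.57], [-1.32, 4.46], [0.12, 2], [-2.74, 2.74]. Speed limits (rad/s): [2.22, 2.22, 3.01, 3.01, 3.14, 3.14, 3.14].

## Interface

Orientations are given as a rotation vector (axis times angle).
In Python, from cell import readout, cams, job gives the robot as it stands.
- The arm moves only by the tool drive_tool, never from a script. Its argument "commands" is a list of rows, each a list of 3 entries, a list of its own where there are three numbers: the turn, a rotation vector about the tool's x, y, z in rad, then the shift along the tool's x, y, z in cm, then the gripper's target within -1 to 1 (fully open at 1, half-way at 0, shut at -1). A call has 1 to 20 rows; each row is the pose to reach, as a shift and turn from the pose commanded when the call began, along the tool's axes at that moment; what a row does not reach only later rows make up. A row lasts 1/12 s, in which the tool goes at most 41.7 mm and 7.16 degrees, less where a joint would pass 70% of its speed; a pose out of reach is approached as far as the arm can. A call with a gripper value outside its range is refused whole. The fingers move at their own pace and stop on an object; "newtons" is the grip in N (left out, the last holds). Time passes only in rows, so rows that repeat a pose let the fingers close. It gives the time, the measured TCP pose, the force, the opening and the grip force at its end, in the units of the state.
- readout.observe(): the state, without advancing time (a new reading comes with each control period).
- cams.get_image(name): name is "side" or "top"; returns the picture (420x560x3 uint8, blue, green, red); there is no depth.
- cams.camera_info(name): a dict with "camera_matrix" (3x3 intrinsics, pixels), "R" (3x3) and "t" (3): a world point X has camera coordinates R X + t. Camera axes: x right, y down, z forward; pixel columns grow to the right and rows downward; lengths in m; the calibration is good to about 2 mm. A picture is of the moment at which its call begins. camera_info takes no time and is no camera call.
- job.sign_off(): hands the job in; it is judged then, once.
The state is a dict: "clock": time; "joints": joint angles; "dq": joint speeds; "joint_efforts": joint torques, N m; "position": TCP position; "ee_rot": TCP orientation; "force": force on the tool from outside, world axes, zero at the start; "ft_torque": the same for the moment, N m; "width": opening from 0.0 (shut) to 1.0 (fully open); "gripper_force": force on a finger pad.
Only numpy, scipy, OpenCV 4.12 (cv2) and the standard library are available. Lean on these libraries where they do the work, as an engineer would, in place of code of your own. Each camera call takes 0.05 s, during which the arm holds its last target. There are 200 camera calls.

## Task

Fit the orange-handled light base into the upside-down lantern: set its two lugs into the notches of the metal collar, press it down gently against the spring and twist it clockwise until the lugs reach the stop, then let it spring up into the lock and let go. Do not force the collar, and leave the twine, the tealight and the pliers where they are.

Things in the scene. Friction and masses are not known exactly. Their poses are not given: they have to be found in the camera images.
- lantern: Candle lantern standing upside down, fixed in a 130 x 130 x 30 mm wooden cradle; dark steel cap, amber glass, on top a light-metal bayonet collar 92 mm across. Origin on the table on the lantern's vertical axis, z up. The collar's flat top face is 126 mm above it. Over 60 N of contact force between base and lantern (all contacts added up) counts as forced.
- mouth (a point): Centre of the collar's round 54 mm mouth, level with its top face, axes as the lantern. Two opposite lug notches, 11.4 mm wide, out to 35.5 mm from the axis, each with an orange dash, lie roughly along its +x and -x; but the collar is clipped on turned by an unmeasured angle, up to 0.6 rad either way about z: find it by eye or feel. It does not turn under load.
- lock_ring (a point): On the axis 7 mm below the collar's top face. From each notch a lug turns clockwise (seen from above) under a 7 mm thick ledge; 50 degrees on (black dot) a 3 mm high recess in the ledge's underside holds the sprung-up lug. End stop about 2 degrees further; lugs up to 5 degrees short of 50 still spring in. Anticlockwise the notch wall blocks.
- plunger (a joint): Travel (m, 0 to 0.0145, grows downward) of the brass spring plate in the mouth, its top 7 mm below the collar's top face at 0. It pushes the base up: 2.8 N at 0, 4.9 N with the base locked (0.006), 6.8 N with the flange on the collar (0.0115).
- light_base: Loose light base, 0.11 to 0.21 kg, upright at the start. Origin: centre of its underside, z up. White plug 50 mm diameter (z 0 to 18.5 mm) with two opposite orange lugs along x, out to 33 mm from the axis, 9 mm wide, z 4 to 9 mm; black flange 72 mm diameter (z 18.5 to 24.5) with orange dashes above the lugs. Half-turn symmetric.
- grip_bar (a point): Centre of the base's orange grip bar, 40.5 mm above the base's origin, axes as the base. The bar lies along x, in line with the lugs: 52 mm long, 16 mm wide, 32 mm high, standing on the flange.
- base_foot (a point): Centre of the base's underside. Its height above the lantern's origin: 122 mm with the lugs resting on the collar's top face; about 119 mm dropped into the notches onto the spring plate; below 110 mm the lugs are clear under the ledge; at 107.5 mm the flange meets the collar's top face; locked it rests at 113 mm.
- twine_spool: Loose spool of brown twine, 74 mm diameter, 85 mm tall, origin at the centre of its underside. To be left alone.
- tealight: Loose tealight in an aluminium cup, 38 mm diameter, 15 mm tall, origin at the centre of its underside. To be left alone.
- pliers: Loose pliers with yellow handles lying flat, 140 mm long along x, 65 mm wide, 12 mm high, origin on the table between jaws and handles. To be left alone.

How it is judged:
By the outcome, as a careful person would: the job done as asked, in the order asked, and still so for the second after the job is handed in, with the robot touching nothing.
It also fails if it takes over 72 s, if anything falls off the work surface, if the arm or the gripper's body presses on something with over 40 N, if the wrist force passes 120 N, or if a joint passes its speed limit or range.

## Working session

There is one attempt and no reset: what is moved stays moved. The work goes in short steps, Python scripts to look and compute and a tool call to move; the robot and the scene stay as the last step left them, time stands still between calls to the robot, and variables do not carry over. Pictures are saved under pics/ and viewed, at most 10 in all, crops included, and the job is handed in when it is done.

Besides the shell and the picture viewer there is one more tool, called after "Request:" as name(argument=value, ...) on one line, values as JSON. drive_tool: Moves the arm, as the interface text tells. Its arguments: {"type":"object","properties":{"commands":{"type":"array"},"newtons":{"type":"number"}},"required":["commands"]}

```bash
mkdir -p pics; ls; python3 - <<'E'
from cell import readout,cams
import cv2,numpy as np
o=readout.observe();print(o)
for n in("top","side"):
    im=cams.get_image(n);cv2.imwrite(f"pics/{n}0.png",im)
    c=cams.camera_info(n);print(n,c, -np.array(c['R']).T@np.array(c['t']))
E
```

```text
pics
{'clock': 0.0, 'joints': array([-1.354609  ,  0.43520531,  0.02497879,  1.57413063, -0.01157857,
        1.13401225, -0.07509044]), 'dq': array([-0.0001865 ,  0.00094862,  0.0027299 ,  0.00120463, -0.0009754 ,
       -0.0001686 , -0.00010576]), 'joint_efforts': array([-1.97438594e-04, -6.67848802e+01,  9.84845683e-01, -3.14457786e+01,
       -6.05439884e-02,  4.28511982e-02,  1.71905972e-04]), 'position': array([0.19578331, 0.59298014, 0.22594307]), 'ee_rot': array([-4.98706029e-01, -3.10166554e+00,  2.52649881e-03]), 'force': array([-0.12570736, -0.00931276, -0.50316424]), 'ft_torque': array([-0.03008012,  0.03354928, -0.04053433]), 'gripper_force': 0.0, 'width': 1.0006822632502377}
top {'camera_matrix': array([[537.20806732,   0.        , 286.48467408],
       [  0.        , 537.20806732, 217.80118886],
       [  0.        ,   0.        ,   1.        ]]), 'R': array([[-0.01456001, -0.99975414, -0.01672303],
       [-0.99480579,  0.016169  , -0.10049877],
       [ 0.10074446,  0.0151729 , -0.99479663]]), 't': array([0.02909009, 0.5577189 , 1.0041806 ])} [0.45407991 0.00482885 1.05549202]
side {'camera_matrix': array([[432.47401119,   0.        , 277.37277576],
       [  0.        , 432.47401119, 215.18739549],
       [  0.        ,   0.        ,   1.        ]]), 'R': array([[ 0.72426493, -0.68947168,  0.00831321],
       [-0.47975499, -0.51255156, -0.71212783],
       [ 0.49525292,  0.51178091, -0.7020006 ]]), 't': array([-0.39952598,  0.35221773,  0.5459048 ])} [ 0.18797993 -0.37431576  0.63737089]
```

View pics/top0.png

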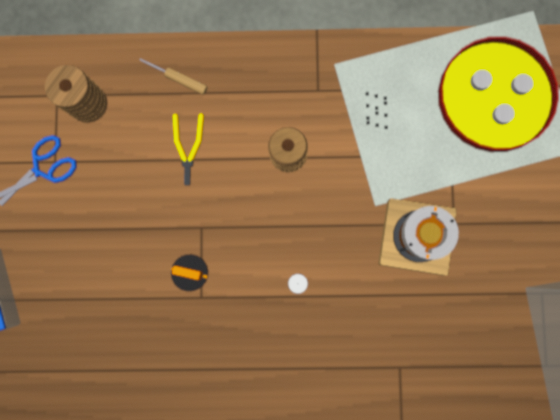

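View pics/side0.png

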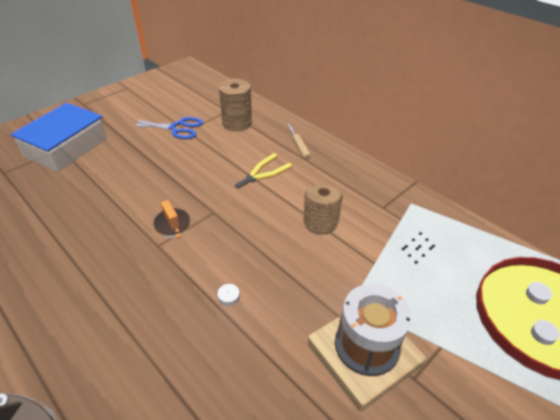

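The top view shows the base at (190,272), the collar at (430,233), the tealight at (298,284), the spool at (288,147) and the pliers at (187,145). The side view agrees, with the base at (172,222) and the collar at (376,312). Next I'll measure them and enlarge the collar.

```bash
cat > h.py <<'E'
import numpy as np,cv2
from cell import readout,cams
def ray(n,px,z):
    c=cams.camera_info(n);R=np.array(c['R']);C=-R.T@np.array(c['t'])
    d=R.T@np.linalg.solve(c['camera_matrix'],[px[0],px[1],1.]);return C+d*(z-C[2])/d[2]
def proj(n,X):
    c=cams.camera_info(n);p=np.array(c['camera_matrix'])@(np.array(c['R'])@X+np.array(c['t']));return p[:2]/p[2]
def orange(im):
    h=cv2.cvtColor(im,cv2.COLOR_BGR2HSV);return cv2.inRange(h,(4,140,150),(16,255,255))
def blobs(m,off=(0,0),amin=3):
    n,l,s,c=cv2.connectedComponentsWithStats(m)
    return [(c[i]+off,s[i,4],np.argwhere(l==i)[:,::-1]+off) for i in range(1,n) if s[i,4]>=amin]
E
python3 - <<'E'
from h import *
t=cv2.imread('pics/top0.png');s=cv2.imread('pics/side0.png')
# base
for n,im,(x0,y0,x1,y1) in(("top",t,(160,245,225,300)),("side",s,(145,190,200,245))):
    cr=im[y0:y1,x0:x1]
    for c,a,p in blobs(orange(cr),(x0,y0)):
        r=cv2.minAreaRect(p.astype(np.float32));print(n,'orange',c.round(1),a,r,ray(n,c,.0565).round(4))
    d=(cv2.cvtColor(cr,cv2.COLOR_BGR2HSV)[...,2]<60).astype(np.uint8)*255
    b=max(blobs(d,(x0,y0)),key=lambda b:b[1]);h=cv2.convexHull(b[2].astype(np.int32));e=cv2.fitEllipse(h);print(n,'flange',e,ray(n,e[0],.0245).round(4))
A=cv2.resize(t[195:275,380:470],None,fx=4.4,fy=5,interpolation=cv2.INTER_CUBIC)
B=cv2.resize(s[275:375,330:420],None,fx=4.4,fy=4,interpolation=cv2.INTER_CUBIC)
cv2.imwrite('pics/zoom.png',np.hstack([A,B]))
E
```

```text
top orange [174.3 246.7] 81 ((174.0, 248.5), (7.0, 28.0), 90.0) [0.5045 0.2302 0.0565]
top orange [191.5 247.1] 21 ((191.26922607421875, 247.3461456298828), (4.714951515197754, 6.37905216217041), 33.690067291259766) [0.5031 0.1979 0.0565]
top orange [209.3 247.2] 6 ((209.0, 247.0), (2.0, 2.0), 90.0) [0.5026 0.1646 0.0565]
top orange [215.  245.9] 7 ((215.2000274658203, 245.6000213623047), (4.4721360206604, 1.7888542413711548), 26.56505012512207) [0.5049 0.1541 0.0565]
top orange [205.3 247.3] 3 ((205.25003051757812, 247.25), (0.7071067094802856, 1.4142134189605713), 45.0) [0.5024 0.1721 0.0565]
top orange [207.1 250.7] 7 ((206.75001525878906, 251.25001525878906), (2.8284268379211426, 3.535533905029297), 45.0) [0.496  0.1687 0.0565]
top orange [215.3 274.8] 439 ((213.5, 272.0), (44.0, 21.0), 90.0) [0.4513 0.1536 0.0565]
top orange [160.7 251.7] 3 ((160.75001525878906, 251.75003051757812), (0.7071067094802856, 1.4142134189605713), 45.0) [0.4956 0.2556 0.0565]
top orange [166.1 262.6] 159 ((167.0, 262.5), (23.0, 14.0), 90.0) [0.4752 0.2453 0.0565]
top orange [222.8 257.7] 12 ((222.5, 25
[... 600 characters left out ...]
7] 3 ((190.75001525878906, 293.7500305175781), (0.7071067094802856, 1.4142134189605713), 45.0) [0.4172 0.1992 0.0565]
top flange ((191.3961181640625, 265.9731140136719), (20.354772567749023, 30.150917053222656), 103.85761260986328) [0.4686 0.2042 0.0245]
side orange [169.1 210.7] 148 ((168.72059631347656, 209.86764526367188), (20.4083309173584, 9.603920936584473), 59.036251068115234) [0.4539 0.2007 0.0565]
side orange [176.8 229.7] 10 ((177.0, 229.5), (3.0, 2.0), 90.0) [0.436  0.1484 0.0565]
side orange [177.6 234.9] 15 ((177.5, 235.0), (4.0, 3.0), 90.0) [0.4295 0.1364 0.0565]Traceback (most recent call last):
  File "<stdin>", line 9, in <module>
ValueError: max() iterable argument is empty
```

```bash
python3 - <<'E'
from h import *
t=cv2.imread('pics/top0.png');s=cv2.imread('pics/side0.png')
ht=cv2.cvtColor(t,cv2.COLOR_BGR2HSV);hs=cv2.cvtColor(s,cv2.COLOR_BGR2HSV)
print('bar',ht[272,186],hs[212,170],'flange',ht[258,190],hs[225,160],ht[282,192],'wood',ht[250,170],hs[240,150])
A=cv2.resize(t[195:275,380:470],None,fx=4.4,fy=5,interpolation=cv2.INTER_CUBIC)
B=cv2.resize(s[275:375,330:420],None,fx=4.4,fy=4,interpolation=cv2.INTER_CUBIC)
cv2.imwrite('pics/zoom.png',np.hstack([A,B]))
E
```

```text
bar [ 20 244 231] [ 17 152 241] flange [135  10  50] [ 8 59 82] [105  11  48] wood [ 15 139 149] [ 12 101 142]
```

View pics/zoom.png

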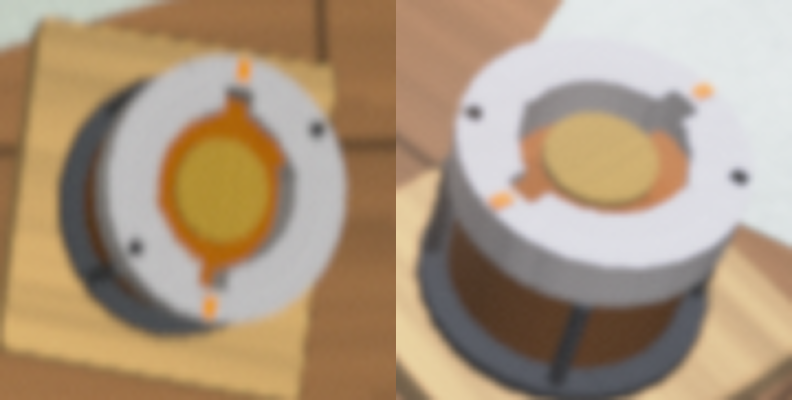

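The zoomed top view (left) has the collar dashes at (244,70) and (209,306) and the dots at (316,130) and (136,247). In the side view (right) the dashes are at (703,91) and (501,201), and the dots at (474,112) and (739,177).

```bash
python3 - <<'E'
from h import *
t=cv2.imread('pics/top0.png');s=cv2.imread('pics/side0.png')
f=lambda x,y,ox,oy,fx,fy:(ox+(x+.5)/fx-.5,oy+(y+.5)/fy-.5)
for n,P in(("top",[f(*p,380,195,4.4,5) for p in((244,70),(209,306),(316,130),(136,247))]),
           ("side",[f(x-396,y,330,275,4.4,4) for x,y in((703,91),(501,201),(474,112),(739,177))])):
    X=np.array([ray(n,p,.126) for p in P]);d=X[0]-X[1];e=X[2]-X[3]
    print(n,'lantern',((X[0]+X[1])/2).round(4),((X[2]+X[3])/2).round(4),np.arctan2(d[1],d[0]),np.arctan2(e[1],e[0]),np.hypot(*d[:2]),np.hypot(*e[:2]))
for n,im,(x0,y0,x1,y1),sm in(("top",t,(165,245,215,300),200),("side",s,(150,190,195,245),120)):
    cr=cv2.cvtColor(im[y0:y1,x0:x1],cv2.COLOR_BGR2HSV)
    for c,a,p in blobs(cv2.inRange(cr,(3,sm,185),(25,255,255)),(x0,y0)):
        r=cv2.minAreaRect(p.astype(np.float32));b=[ray(n,q,.0565)[:2].round(4).tolist() for q in cv2.boxPoints(r)]
        print(n,'orange',c.round(1),a,ray(n,c,.0565).round(4),b)
    d=cv2.inRange(cr,(0,0,0),(180,110,92))
    bb=max(blobs(d,(x0,y0)),key=lambda b:b[1]);e=cv2.fitEllipse(cv2.convexHull(bb[2].astype(np.int32)));print(n,'flange',e,ray(n,e[0],.0245).round(4))
E
```

```text
top lantern [ 0.5193 -0.2304  0.126 ] [ 0.519  -0.2302  0.126 ] -0.20655065757223595 -1.070444476737974 0.08320867399216327 0.08206420719897661
side lantern [ 0.5197 -0.2314  0.126 ] [ 0.5198 -0.2313  0.126 ] -0.1990141389569765 2.0666156301529846 0.08349299525744083 0.08301904965296
top orange [185.3 272.2] 221 [0.4569 0.2094 0.0565] [[0.4566, 0.2376], [0.4709, 0.2341], [0.4575, 0.1828], [0.4432, 0.1864]]
top orange [205. 276.] 7 [0.4493 0.1727 0.0565] [[0.4502, 0.1755], [0.4521, 0.1736], [0.4483, 0.1699], [0.4465, 0.1718]]
top flange ((190.21339416503906, 267.4189758300781), (25.706714630126953, 33.25302505493164), 98.75755310058594) [0.4659 0.2065 0.0245]
side orange [168.3 208.5] 175 [0.4562 0.2069 0.0565] [[0.4531, 0.2332], [0.4726, 0.2344], [0.4598, 0.1801], [0.4413, 0.1796]]
side orange [176.5 229.5] 4 [0.4359 0.1492 0.0565] [[0.4359, 0.1509], [0.4372, 0.1496], [0.4358, 0.1475], [0.4345, 0.1487]]
side orange [177.7 235. ] 13 [0.4296 0.1361 0.0565] [[0.4259, 0.1361], [0.4287, 0.1403], [0.4341, 0.1353], [0.4312, 0.1312]]
side flange ((165.71356201171875, 223.48817443847656), (19.795438766479492, 23.900020599365234), 117.65240478515625) [0.4433 0.2062 0.0245]
```

```bash
python3 - <<'E'
from h import *
t=cv2.imread('pics/top0.png');s=cv2.imread('pics/side0.png')
for n,im,(x0,y0,x1,y1),v,sm in(("top",t,(160,240,225,305),85,200),("side",s,(145,185,205,250),95,120)):
    cr=cv2.cvtColor(im[y0:y1,x0:x1],cv2.COLOR_BGR2HSV)
    m=cv2.inRange(cr,(0,0,0),(180,120,v))|cv2.inRange(cr,(3,sm,185),(25,255,255))
    m=cv2.morphologyEx(m,cv2.MORPH_CLOSE,np.ones((3,3)));m=cv2.morphologyEx(m,cv2.MORPH_OPEN,np.ones((5,5)))
    bb=max(blobs(m,(x0,y0)),key=lambda b:b[1])
    e=cv2.fitEllipse(cv2.convexHull(bb[2].astype(np.int32)));print(n,e,bb[1],ray(n,e[0],.0245).round(4))
print(ray('top',(205,276),.0245),ray('side',(177.7,235),.0245))
E
```

```text
top ((189.2559814453125, 272.3177490234375), (35.024879455566406, 36.37635803222656), 23.677412033081055) 952 [0.4566 0.2083 0.0245]
side ((169.658447265625, 217.54220581054688), (32.623329162597656, 37.07551574707031), 134.5828094482422) 574 [0.4583 0.215  0.0245]
[0.44912609 0.17807688 0.0245    ] [0.44289358 0.16421785 0.0245    ]
```

```bash
cat >> h.py <<'E'
from scipy.spatial.transform import Rotation as Ro
def plan(p,yyaw):
    o=readout.observe();R=Ro.from_rotvec(o['ee_rot'])
    y=np.array([np.cos(yyaw),np.sin(yyaw),0]);z=np.array([0,0,-1.]);T=Ro.from_matrix(np.c_[np.cross(y,z),y,z])
    print('t',o['clock'],'pos',o['position'].round(4),'yyaw',np.arctan2(*R.as_matrix()[1::-1,1]).round(3),'tilt',R.as_matrix()[:2,2].round(4),'q',o['joints'].round(2),'F',o['force'].round(1),'M',o['ft_torque'].round(2))
    print('turn',(R.inv()*T).as_rotvec().round(4),'shift cm',((R.inv().apply(np.array(p)-o['position']))*100).round(2))
E
python3 -c "
from h import *
plan([.457,.209,.12],-.25)"
```

```text
t 0.1 pos [0.1958 0.5931 0.226 ] yyaw 1.252 tilt [-0.0003 -0.0014] q [-1.35  0.44  0.02  1.57 -0.01  1.13 -0.08] F [-0.2 -0.1  0.3] M [ 0.04  0.03 -0.03]
turn [-1.0000e-03  1.1000e-03  1.5019e+00] shift cm [-36.84 -28.27  10.65]
```

Request:
drive_tool(commands=[[[0,0,0.1],[-3,-2.3,0],1],[[0,0,0.2],[-6,-4.6,0.5],1],[[0,0,0.3],[-9,-6.9,1],1],[[0,0,0.4],[-12,-9.2,1.5],1],[[0,0,0.5],[-15,-11.5,2],1],[[0,0,0.6],[-18,-13.8,3],1],[[0,0,0.7],[-21,-16.1,4],1],[[0,0,0.8],[-24,-18.4,5],1],[[0,0,0.9],[-27,-20.7,6],1],[[0,0,1.0],[-30,-23,7],1],[[0,0,1.1],[-32,-24.5,8],1],[[0,0,1.2],[-34,-26,9],1],[[0,0,1.3],[-35.5,-27.2,10],1],[[0,0,1.4],[-36.5,-28,10.65],1],[[0,0,1.5],[-36.84,-28.27,10.65],1],[[0,0,1.5],[-36.84,-28.27,10.65],1],[[0,0,1.5],[-36.84,-28.27,10.65],1],[[0,0,1.5],[-36.84,-28.27,10.65],1],[[0,0,1.5],[-36.84,-28.27,10.65],1]])

```text
clock: 1.68
position: [0.4568, 0.2104, 0.1204]
ee_rot: [-2.475, -1.934, -0.0]
force: [-0.4, 0.3, -0.3]
width: 1.002
gripper_force: 0.0
```

```bash
python3 - <<'E'
from h import *
plan([.457,.209,.03],-.25)
t=cams.get_image('top');s=cams.get_image('side')
A=cv2.resize(t[222:322,130:250],None,fx=3.2,fy=3.2,interpolation=cv2.INTER_CUBIC)
B=cv2.resize(s[140:260,100:225],None,fx=3.2,fy=3.2,interpolation=cv2.INTER_CUBIC)
cv2.imwrite('pics/z2.png',np.hstack([cv2.copyMakeBorder(A,0,B.shape[0]-A.shape[0],0,0,0),B]))
E
```

```text
t 1.6833 pos [0.4568 0.2104 0.1204] yyaw -0.244 tilt [0.     0.0005] q [-0.89  0.38  0.46  2.02 -0.24  0.79 -0.54] F [-0.4  0.3 -0.3] M [-0.09  0.1  -0.02]
turn [-0.0001 -0.0005  0.0056] shift cm [-0.13  0.06  9.04]
```

View pics/z2.png

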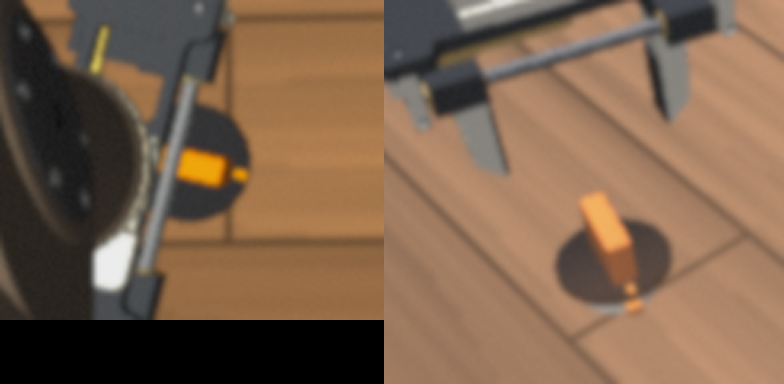

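The gripper straddles the orange bar: in the crop the bar is near (205,168) in the top view and (608,235) in the side view. I'll descend and grip.

Request:
drive_tool(commands=[[[0,0,0],[-0.1,0.05,1.5],1],[[0,0,0],[-0.1,0.05,3],1],[[0,0,0],[-0.1,0.05,4.5],1],[[0,0,0],[-0.1,0.05,6],1],[[0,0,0],[-0.1,0.05,7.2],1],[[0,0,0],[-0.1,0.05,8.2],1],[[0,0,0],[-0.1,0.05,8.8],1],[[0,0,0],[-0.1,0.05,9.0],1],[[0,0,0],[-0.1,0.05,9.0],0.3],[[0,0,0],[-0.1,0.05,9.0],0],[[0,0,0],[-0.1,0.05,9.0],-0.3],[[0,0,0],[-0.1,0.05,9.0],-0.6],[[0,0,0],[-0.1,0.05,9.0],-1],[[0,0,0],[-0.1,0.05,9.0],-1],[[0,0,0],[-0.1,0.05,9.0],-1],[[0,0,0],[-0.1,0.05,9.0],-1],[[0,0,0],[-0.1,0.05,9.0],-1],[[0,0,0],[-0.1,0.05,9.0],-1]], newtons=30)

```text
clock: 3.28
position: [0.4574, 0.2085, 0.0302]
ee_rot: [-2.479, -1.93, -0.0]
force: [0.0, 0.1, 0.0]
width: 0.324
gripper_force: 0.0
```

```bash
python3 - <<'E'
from h import *
plan([.457,.209,.03],-.25)
print(readout.observe()['width']*92)
E
```

```text
t 3.2833 pos [0.4574 0.2085 0.0302] yyaw -0.248 tilt [0. 0.] q [-0.81  0.52  0.37  2.09 -0.34  0.58 -0.44] F [0.  0.1 0. ] M [-0.1  0.1  0. ]
turn [ 0.     -0.      0.0019] shift cm [ 0.04 -0.05  0.02]
29.830200442401587
```

Fingers still closing. I'll let them finish, then lift.

Request:
drive_tool(commands=[[[0,0,0],[0,0,0],-1],[[0,0,0],[0,0,0],-1],[[0,0,0],[0,0,0],-1],[[0,0,0],[0,0,0],-1],[[0,0,0],[0,0,0],-1],[[0,0,0],[0,0,0],-1],[[0,0,0],[0,0,0],-1],[[0,0,0],[0,0,-2],-1],[[0,0,0],[0,0,-4],-1],[[0,0,0],[0,0,-7],-1],[[0,0,0],[0,0,-10],-1],[[0,0,0],[0,0,-13],-1],[[0,0,0],[0,0,-16],-1],[[0,0,0],[0,0,-18],-1],[[0,0,0],[0,0,-18],-1],[[0,0,0],[0,0,-18],-1],[[0,0,0],[0,0,-18],-1]], newtons=30)

```text
clock: 4.7
position: [0.4566, 0.2083, 0.2093]
ee_rot: [-2.479, -1.93, 0.002]
force: [-0.2, -0.1, -1.5]
width: 0.17
gripper_force: 30.0
```

```bash
python3 - <<'E'
from h import *
print(readout.observe()['width']*92)
plan([.5195,-.2308,.21],1.368)
E
```

```text
15.635594951381966
t 4.7 pos [0.4566 0.2083 0.2093] yyaw -0.248 tilt [-0.0013 -0.0006] q [-0.95  0.26  0.51  1.92 -0.15  1.   -0.61] F [-0.2 -0.1 -1.5] M [-0.12  0.08  0.03]
turn [-1.5000e-03 -2.0000e-04 -1.6159e+00] shift cm [-41.02  16.87  -0.06]
```

Request:
drive_tool(commands=[[[0,0,-0.1],[-1,0.4,0],-1],[[0,0,-0.2],[-3,1.2,0],-1],[[0,0,-0.3],[-5.5,2.3,0],-1],[[0,0,-0.4],[-8.5,3.5,0],-1],[[0,0,-0.5],[-11.5,4.7,0],-1],[[0,0,-0.6],[-14.5,6,0],-1],[[0,0,-0.7],[-17.5,7.2,0],-1],[[0,0,-0.8],[-20.5,8.4,0],-1],[[0,0,-0.9],[-23.5,9.7,0],-1],[[0,0,-1.0],[-26.5,10.9,0],-1],[[0,0,-1.1],[-29.5,12.1,0],-1],[[0,0,-1.2],[-32.5,13.4,0],-1],[[0,0,-1.3],[-35.5,14.6,0],-1],[[0,0,-1.4],[-38,15.6,0],-1],[[0,0,-1.5],[-40,16.4,0],-1],[[0,0,-1.616],[-41,16.87,0],-1],[[0,0,-1.616],[-41,16.87,0],-1],[[0,0,-1.616],[-41,16.87,0],-1],[[0,0,-1.616],[-41,16.87,0],-1],[[0,0,-1.616],[-41,16.87,0],-1]])

```text
clock: 6.37
position: [0.52, -0.2288, 0.2095]
ee_rot: [-0.319, -3.124, -0.001]
force: [-0.1, 0.1, -1.4]
width: 0.174
gripper_force: 30.0
```

```bash
python3 - <<'E'
from h import *
plan([.5195,-.2308,.21],1.368)
t=cams.get_image('top');s=cams.get_image('side');cv2.imwrite('pics/t3.png',t);cv2.imwrite('pics/s3.png',s)
A=cv2.resize(t[180:290,370:490],None,fx=3.2,fy=3.2,interpolation=cv2.INTER_CUBIC)
B=cv2.resize(s[235:360,315:440],None,fx=3.2,fy=3.2,interpolation=cv2.INTER_CUBIC)
cv2.imwrite('pics/z3.png',np.hstack([cv2.copyMakeBorder(A,0,B.shape[0]-A.shape[0],0,0,0),B]))
E
```

```text
t 6.3667 pos [ 0.52   -0.2288  0.2095] yyaw 1.367 tilt [-0.0012  0.0011] q [ 0.03  0.37  0.39  1.76 -0.16  1.05  1.85] F [-0.1  0.1 -1.4] M [ 0.02  0.05 -0.01]
turn [ 0.0008 -0.0014 -0.0008] shift cm [ 0.01 -0.2  -0.05]
```

View pics/z3.png

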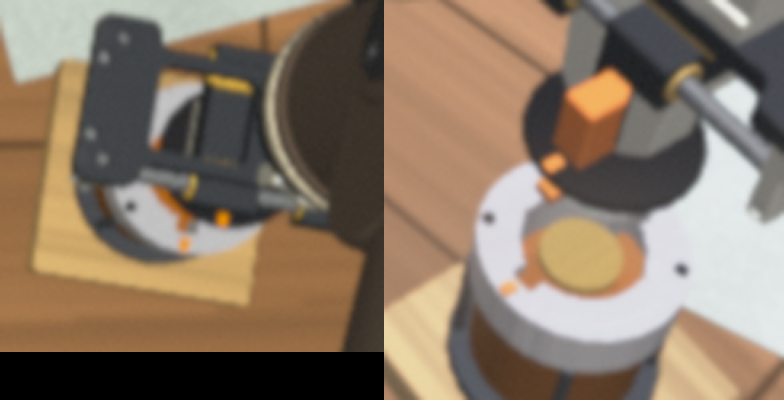

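The base hangs level in the fingers. In the crop its near dash is at (222,217) in the top view and (553,163) in the side view, in line with the collar's near dash at (184,244) and (509,288). Next I'll check the in-hand offset along the bar.

```bash
python3 - <<'E'
from h import *
f=lambda x,y,ox,oy,s:(ox+(x+.5)/s-.5,oy+(y+.5)/s-.5)
P={'top':(f(222,217,370,180,3.2),f(184,244,370,180,3.2)),'side':(f(553-384,163,315,235,3.2),f(509-384,288,315,235,3.2))}
tcp=np.array([.52,-.2288])
for n,(a,b) in P.items():
    A=ray(n,a,.2038)[:2];B=ray(n,b,.126)[:2];d=A-tcp
    print(n,'dash-tcp r',np.hypot(*d),'yaw',np.arctan2(-d[1],-d[0]),'collar dash',B.round(4), 'rel', (B-[.5195,-.2308]).round(4))
# black flange hull in side
s=cv2.imread('pics/s3.png');h=cv2.cvtColor(s,cv2.COLOR_BGR2HSV)
# predicted flange outline rows/cols
C=np.array([.52,-.2288,.2038])
th=np.linspace(0,2*np.pi,72,endpoint=False)
q=np.array([proj('side',C+.036*np.array([np.cos(a),np.sin(a),0])) for a in th]);i=q[:,0].argmin();print('pred left',q[i],'bottom-edge(z-6mm)',proj('side',C-[0,0,.006]+.036*np.array([np.cos(th[i]),np.sin(th[i]),0])))
r=int(round(q[i,1]));print(h[r,350:372,2]); i=q[:,0].argmax();print('right',q[i]);r=int(round(q[i,1]));print(h[r,405:425,2])
E
```

```text
top dash-tcp r 0.03132924785915063 yaw -0.21486398014572883 collar dash [ 0.4784 -0.2219] rel [-0.0411  0.0089]
side dash-tcp r 0.030813485261501152 yaw -0.1867046544666156 collar dash [ 0.4792 -0.2232] rel [-0.0403  0.0076]
pred left [357.19590034 272.10740277] bottom-edge(z-6mm) [356.54554271 275.0305093 ]
[195 195 194 193 191 189 183 162 115  68  53  52  54  53  53  52  53  53
  63  89 111 124]
right [415.39023759 279.52250259]
[ 71  62  59  57  57  57  55  57  61  81 133 197 226 232 232 229 222 202
 170 134]
```

Request:
drive_tool(commands=[[[0,0,0],[0,-0.2,1],-1],[[0,0,0],[0,-0.2,2],-1],[[0,0,0],[0,-0.2,3],-1],[[0,0,0],[0,-0.2,4],-1],[[0,0,0],[0,-0.2,4.8],-1],[[0,0,0],[0,-0.2,5.3],-1],[[0,0,0],[0,-0.2,5.3],-1],[[0,0,0],[0,-0.2,5.3],-1],[[0,0,0],[0,-0.2,5.3],-1],[[0,0,0],[0,-0.2,5.3],-1],[[0,0,0],[0,-0.2,5.3],-1]])

```text
clock: 7.38
position: [0.5201, -0.2325, 0.1577]
ee_rot: [0.318, 3.124, -0.0]
force: [-0.2, 0.4, -0.7]
width: 0.172
gripper_force: 30.0
```

```bash
python3 - <<'E'
from h import *
plan([.5195,-.2308,.1492],1.368)
s=cams.get_image('side');cv2.imwrite('pics/s4.png',cv2.resize(s[255:355,325:435],None,fx=5,fy=5,interpolation=cv2.INTER_CUBIC))
E
```

```text
t 7.3833 pos [ 0.5201 -0.2325  0.1577] yyaw 1.368 tilt [ 0.001  -0.0002] q [ 0.06  0.42  0.37  1.82 -0.19  0.93  1.88] F [-0.2  0.4 -0.7] M [-0.06 -0.01 -0.01]
turn [-0.      0.001  -0.0002] shift cm [0.1  0.15 0.85]
```

View pics/s4.png

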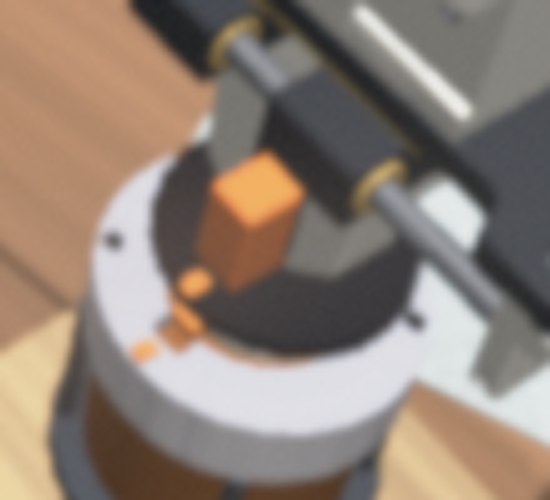

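The near lug (188,317) sits over the notch (180,333), in line with the collar dash (146,350). I'll settle, then check the pose again.

Request:
drive_tool(commands=[[[0,0,0],[0.05,0.1,0.2],-1],[[0,0,0],[0.05,0.1,0.2],-1],[[0,0,0],[0.05,0.1,0.2],-1],[[0,0,0],[0.05,0.1,0.2],-1],[[0,0,0],[0.05,0.1,0.2],-1]])

```text
clock: 7.85
position: [0.5195, -0.2313, 0.1552]
ee_rot: [0.318, 3.125, 0.0]
force: [-0.7, 1.1, -1.2]
width: 0.171
gripper_force: 30.0
```

```bash
python3 - <<'E'
from h import *
for _ in range(4):
    plan([.5195,-.2308,.1492],1.368); cams.get_image('side')
E
```

```text
t 7.85 pos [ 0.5195 -0.2313  0.1552] yyaw 1.368 tilt [0. 0.] q [ 0.06  0.42  0.37  1.82 -0.19  0.93  1.88] F [-0.7  1.1 -1.2] M [ 0.01  0.04 -0.04]
turn [ 0.      0.     -0.0001] shift cm [0.01 0.05 0.6 ]
t 7.9 pos [ 0.5195 -0.2313  0.1552] yyaw 1.368 tilt [0. 0.] q [ 0.06  0.43  0.37  1.82 -0.19  0.93  1.88] F [ 0.8 -0.7 -2.1] M [-0.03  0.01 -0.01]
turn [ 0.      0.     -0.0002] shift cm [0.01 0.05 0.6 ]
t 7.95 pos [ 0.5196 -0.2313  0.1552] yyaw 1.368 tilt [0.0001 0.    ] q [ 0.06  0.42  0.37  1.82 -0.19  0.93  1.88] F [-1.  -0.4 -2.7] M [-0.   -0.04  0.01]
turn [ 0.      0.0001 -0.0001] shift cm [0.02 0.05 0.6 ]
t 8.0 pos [ 0.5196 -0.2313  0.1552] yyaw 1.368 tilt [0.0001 0.    ] q [ 0.06  0.43  0.37  1.82 -0.19  0.93  1.88] F [ 0.2 -0.  -1.3] M [-0.01 -0.03  0.  ]
turn [ 0.      0.0001 -0.0001] shift cm [0.01 0.05 0.6 ]
```

Request:
drive_tool(commands=[[[0,0,0],[0,0.05,0.1],-1],[[0,0,0],[0,0.05,0.2],-1],[[0,0,0],[0,0.05,0.3],-1],[[0,0,0],[0,0.05,0.4],-1],[[0,0,0],[0,0.05,0.5],-1],[[0,0,0],[0,0.05,0.5],-1],[[0,0,0],[0,0.05,0.5],-1],[[0,0,0],[0,0.05,0.5],-1]])

```text
clock: 8.72
position: [0.5196, -0.2308, 0.1502]
ee_rot: [-0.318, -3.125, -0.0]
force: [-0.2, -0.8, -2.2]
width: 0.17
gripper_force: 30.0
```

```bash
python3 - <<'E'
from h import *
plan([.5195,-.2308,.1392],1.368)
E
```

```text
t 8.7167 pos [ 0.5196 -0.2308  0.1502] yyaw 1.368 tilt [-0.  0.] q [ 0.06  0.43  0.37  1.83 -0.19  0.92  1.88] F [-0.2 -0.8 -2.2] M [ 0.01  0.05 -0.01]
turn [ 0.     -0.     -0.0002] shift cm [ 0.01 -0.    1.1 ]
```

No contact force at a foot height of 120 mm, so the lugs are in the notches. Next I'll press down to about 112 mm and check.

Request:
drive_tool(commands=[[[0,0,0],[0,0,0.15],-1],[[0,0,0],[0,0,0.3],-1],[[0,0,0],[0,0,0.45],-1],[[0,0,0],[0,0,0.6],-1],[[0,0,0],[0,0,0.75],-1],[[0,0,0],[0,0,0.75],-1],[[0,0,0],[0,0,0.75],-1],[[0,0,0],[0,0,0.75],-1]])

```text
clock: 9.38
position: [0.5199, -0.2309, 0.1429]
ee_rot: [0.318, 3.125, -0.0]
force: [-0.5, 0.2, 2.9]
width: 0.169
gripper_force: 30.0
```

```bash
python3 - <<'E'
from h import *
plan([.5195,-.2308,.139],1.368)
E
```

```text
t 9.3833 pos [ 0.5199 -0.2309  0.1429] yyaw 1.368 tilt [ 0.0005 -0.0001] q [ 0.06  0.44  0.37  1.84 -0.2   0.9   1.88] F [-0.5  0.2  2.9] M [-0.02 -0.04  0.01]
turn [-0.      0.0005 -0.0001] shift cm [0.04 0.   0.39]
```

Request:
drive_tool(commands=[[[0,0,0],[0,0,0.1],-1],[[0,0,0],[0,0,0.2],-1],[[0,0,0],[0,0,0.3],-1],[[0,0,0],[0,0,0.38],-1],[[0,0,0],[0,0,0.38],-1],[[0,0,0],[0,0,0.38],-1],[[0,0,0],[0,0,0.38],-1],[[0,0,0],[0,0,0.38],-1]])

```text
clock: 10.05
position: [0.5198, -0.2309, 0.139]
ee_rot: [0.318, 3.125, -0.0]
force: [0.4, -0.3, 4.4]
width: 0.169
gripper_force: 30.0
```

```bash
python3 - <<'E'
from h import *
plan([.5195,-.2308,.139],1.368)
E
```

```text
t 10.05 pos [ 0.5198 -0.2309  0.139 ] yyaw 1.368 tilt [ 0.0004 -0.0002] q [ 0.06  0.44  0.36  1.84 -0.2   0.89  1.88] F [ 0.4 -0.3  4.4] M [-0.1  -0.17 -0.05]
turn [-0.0001  0.0004 -0.0001] shift cm [0.03 0.   0.  ]
```

Fz agrees with the spring alone. Now the clockwise twist (positive about tool z), mostly there first, then gently to the stop.

Request:
drive_tool(commands=[[[0,0,0.05],[0,0,0],-1],[[0,0,0.1],[0,0,0],-1],[[0,0,0.15],[0,0,0],-1],[[0,0,0.2],[0,0,0],-1],[[0,0,0.25],[0,0,0],-1],[[0,0,0.3],[0,0,0],-1],[[0,0,0.3],[0,0,0],-1],[[0,0,0.3],[0,0,0],-1]])

```text
clock: 10.72
position: [0.5196, -0.2306, 0.1389]
ee_rot: [-0.779, -3.043, -0.0]
force: [-0.1, 0.1, 5.1]
width: 0.169
gripper_force: 30.0
```

```bash
python3 - <<'E'
from h import *
plan([.5195,-.2308,.139],1.368-.87)
E
```

```text
t 10.7167 pos [ 0.5196 -0.2306  0.1389] yyaw 1.07 tilt [-0.0002  0.0001] q [ 0.01  0.45  0.44  1.85 -0.24  0.9   1.63] F [-0.1  0.1  5.1] M [-0.03 -0.02 -0.13]
turn [-1.000e-04 -2.000e-04  5.715e-01] shift cm [-0.   -0.02 -0.01]
```

Request:
drive_tool(commands=[[[0,0,0.05],[0,0,0],-1],[[0,0,0.1],[0,0,0],-1],[[0,0,0.15],[0,0,0],-1],[[0,0,0.2],[0,0,0],-1],[[0,0,0.25],[0,0,0],-1],[[0,0,0.3],[0,0,0],-1],[[0,0,0.35],[0,0,0],-1],[[0,0,0.4],[0,0,0],-1],[[0,0,0.45],[0,0,0],-1],[[0,0,0.5],[0,0,0],-1],[[0,0,0.53],[0,0,0],-1],[[0,0,0.53],[0,0,0],-1],[[0,0,0.53],[0,0,0],-1]])

```text
clock: 11.8
position: [0.5196, -0.2307, 0.1389]
ee_rot: [-1.548, -2.733, -0.0]
force: [0.7, 0.1, 4.6]
width: 0.174
gripper_force: 30.0
```

```bash
python3 - <<'E'
from h import *
plan([.5195,-.2308,.139],1.368-.907)
E
```

```text
t 11.8 pos [ 0.5196 -0.2307  0.1389] yyaw 0.54 tilt [-0.0001  0.0001] q [-0.09  0.47  0.58  1.85 -0.33  0.91  1.19] F [0.7 0.1 4.6] M [-0.03  0.03 -0.02]
turn [-0.0001 -0.0002  0.0791] shift cm [-0.   -0.01 -0.01]
```

Now to the stop in small increments.

Request:
drive_tool(commands=[[[0,0,0.02],[0,0,0],-1],[[0,0,0.04],[0,0,0],-1],[[0,0,0.055],[0,0,0],-1],[[0,0,0.07],[0,0,0],-1],[[0,0,0.07],[0,0,0],-1],[[0,0,0.07],[0,0,0],-1],[[0,0,0.07],[0,0,0],-1]])

```text
clock: 12.38
position: [0.5197, -0.2307, 0.1389]
ee_rot: [1.645, 2.676, 0.0]
force: [0.3, 1.0, 4.9]
width: 0.177
gripper_force: 30.0
```

```bash
python3 - <<'E'
from h import *
plan([.5195,-.2308,.139],1.368-.907)
print(readout.observe()['width']*92)
E
```

```text
t 12.3833 pos [ 0.5197 -0.2307  0.1389] yyaw 0.468 tilt [0.0001 0.0001] q [-0.1   0.48  0.6   1.85 -0.34  0.91  1.13] F [0.3 1.  4.9] M [-0.01 -0.08  0.04]
turn [ 0.0001 -0.      0.0072] shift cm [ 0.   -0.02 -0.01]
16.25849666444812
```

Request:
drive_tool(commands=[[[0,0,0.01],[0,0,0],-1],[[0,0,0.02],[0,0,0],-1],[[0,0,0.03],[0,0,0],-1],[[0,0,0.03],[0,0,0],-1],[[0,0,0.03],[0,0,0],-1]])

```text
clock: 12.8
position: [0.5198, -0.2307, 0.1389]
ee_rot: [1.685, 2.651, -0.0]
force: [1.4, -0.2, 4.6]
width: 0.173
gripper_force: 30.3
```

```bash
python3 - <<'E'
from h import *
plan([.5195,-.2308,.139],1.368-.907)
E
```

```text
t 12.8 pos [ 0.5198 -0.2307  0.1389] yyaw 0.439 tilt [ 0.0002 -0.0001] q [-0.11  0.48  0.61  1.86 -0.34  0.91  1.1 ] F [ 1.4 -0.2  4.6] M [-0.02 -0.22  0.63]
turn [ 0.0001  0.0002 -0.0224] shift cm [ 0.   -0.03 -0.01]
```

The stop is felt: Mz is 0.63 N m at 53°. I'll ease off slightly and let it spring up into the recess.

Request:
drive_tool(commands=[[[0,0,-0.01],[0,0,0],-1],[[0,0,-0.02],[0,0,0],-1],[[0,0,-0.02],[0,0,-0.1],-1],[[0,0,-0.02],[0,0,-0.2],-1],[[0,0,-0.02],[0,0,-0.3],-1],[[0,0,-0.02],[0,0,-0.4],-1],[[0,0,-0.02],[0,0,-0.4],-1],[[0,0,-0.02],[0,0,-0.4],-1],[[0,0,-0.02],[0,0,-0.4],-1]])

```text
clock: 13.55
position: [0.5197, -0.2307, 0.143]
ee_rot: [1.659, 2.668, 0.0]
force: [2.7, 0.1, 1.9]
width: 0.174
gripper_force: 30.0
```

```bash
python3 - <<'E'
from h import *
plan([.5195,-.2308,.1432],1.368-.89)
E
```

```text
t 13.55 pos [ 0.5197 -0.2307  0.143 ] yyaw 0.458 tilt [0.0003 0.0001] q [-0.11  0.47  0.61  1.85 -0.33  0.92  1.11] F [2.7 0.1 1.9] M [ 0.12 -0.66  0.23]
turn [ 0.0003  0.     -0.0201] shift cm [ 0.   -0.03 -0.02]
```

Request:
drive_tool(commands=[[[0,0,0],[0,0,0],-0.6],[[0,0,0],[0,0,0],-0.55],[[0,0,0],[0,0,0],-0.5],[[0,0,0],[0,0,0],-0.4],[[0,0,0],[0,0,0],-0.2],[[0,0,0],[0,0,0],0],[[0,0,0],[0,0,0],0],[[0,0,0],[0,0,0],0],[[0,0,0],[0,0,0],0],[[0,0,0],[0,0,-1],0],[[0,0,0],[0,0,-3],0],[[0,0,0],[0,0,-6],0],[[0,0,0],[0,0,-9],0],[[0,0,0],[0,0,-12],0],[[0,0,0],[0,0,-14],0],[[0,0,0],[0,0,-14],0],[[0,0,0],[0,0,-14],0],[[0,0,0],[0,0,-14],0]])

```text
clock: 15.05
position: [0.5193, -0.2306, 0.2827]
ee_rot: [-1.659, -2.667, -0.0]
force: [-0.4, 0.2, -1.0]
width: 0.505
gripper_force: 0.0
```

```bash
python3 - <<'E'
from h import *
plan([.5195,-.2308,.1432],1.368-.89)
s=cams.get_image('side')
cv2.imwrite('pics/s5.png',cv2.resize(s[255:355,325:435],None,fx=5,fy=5,interpolation=cv2.INTER_CUBIC))
# predicted bar-top corners for foot .113 / .110, yaw bar
for f in(.110,.113):
    for a in (-1.076,-1.076-.035):
        u=np.array([np.cos(a),np.sin(a),0]);v=np.array([-u[1],u[0],0]);C=np.array([.5195,-.2308,f+.0565])
        print(f,a,[((proj('side',C+.026*i*u+.008*j*v)-[325,255]+.5)*5).round().tolist() for i,j in((1,1),(1,-1),(-1,-1),(-1,1))])
E
```

```text
t 15.05 pos [ 0.5193 -0.2306  0.2827] yyaw 0.458 tilt [-0.0003  0.0004] q [-0.17  0.33  0.68  1.67 -0.22  1.22  1.02] F [-0.4  0.2 -1. ] M [-0.09 -0.01 -0.02]
turn [-0.0001 -0.0005 -0.0201] shift cm [-4.000e-02  1.000e-02  1.395e+01]
0.11 -1.076 [[390.0, 196.0], [383.0, 245.0], [183.0, 192.0], [194.0, 145.0]]
0.11 -1.111 [[391.0, 199.0], [382.0, 248.0], [183.0, 189.0], [195.0, 143.0]]
0.113 -1.076 [[393.0, 190.0], [386.0, 239.0], [185.0, 186.0], [195.0, 139.0]]
0.113 -1.111 [[393.0, 193.0], [384.0, 241.0], [184.0, 183.0], [197.0, 136.0]]
```

View pics/s5.png

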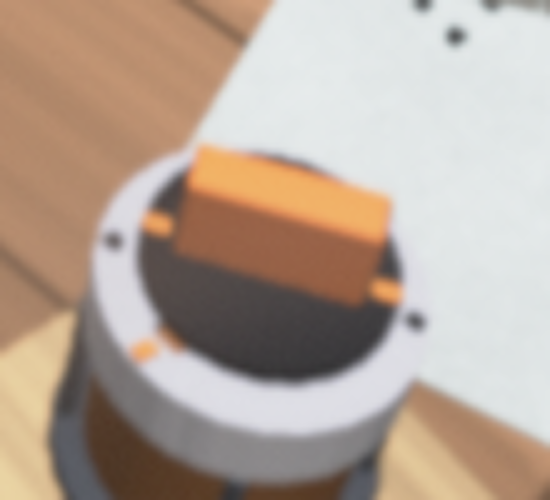

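The base has stayed in with its dashes (158,223) and (386,292) lined up with the black dots (113,240) and (416,321). I'll check the seated height against the collar itself.

```bash
python3 - <<'E'
from h import *
z=lambda X:(proj('side',np.array(X))-[325,255]+.5)*5-.5
u=np.array([np.cos(-1.076),np.sin(-1.076),0])
m=lambda C,r:(z(C+r*u)+z(C-r*u))/2
b=m(np.array([.5195,-.2308,.126]),.0413)
print('obs dots mid',[264.5,280.5],'pred',b,'obs off',[7.5,-23])
for f in(.107,.110,.113):
    print(f,m(np.array([.5195,-.2308,f+.0245]),.031)-b)
E
```

```text
obs dots mid [264.5, 280.5] pred [262.29866164 280.34212702] obs off [7.5, -23]
0.107 [  2.44165028 -11.44303987]
0.11 [  4.32365813 -17.60247425]
0.113 [  6.21917103 -23.80599198]
```

The offset matches a foot height of 113 mm, so the base is locked.

```bash
python3 -c "
from cell import job
print(job.sign_off())"
```

```text
the job is handed in; nothing more can be done
None
```

The light base is locked in the lantern collar, turned clockwise to the stop and sprung up to about 113 mm; it's released with the arm clear, and the job was handed in after about 15 s with the twine, tealight and pliers untouched.

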